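Present the ball dish to the beaker

ROBOT

A 6-joint arm with a two-finger parallel gripper is mounted at the origin on a cart in front of the work surface, level with it; the furniture and walls round the work are solid. World frame = base frame: x ahead of the robot, y to its left, z up, the work surface at z = 0. Lengths are in m, angles in rad, forces in N, time in s.
With the tool pointing down it reaches from about 0.425 to 0.95 m from the base axis. Payload 3.5 kg.
Tool frame: the origin (TCP) lies between the finger pads; the fingertips stand 8 mm ahead of it and the grasp point (between the pads) lies 11 mm behind it; z points along the fingers, y is the line along which they close (so a half turn about z gives the same grasp; the last joint's range is limited). The gripper opens to 85 mm and grips with 20 to 120 N. Pads are 22 mm wide; open, the fingers measure 114 mm over their backs; the gripper's body (76 mm by 85 mm) begins 54 mm behind the grasp point. The pads swing forward as they close: fully open they stand 13 mm farther back than shut.
Start: joints at [0.953, 0.286, 1.577, -0, 1.279, -0.15], TCP at [0.304, 0.602, 0.239] pointing down, gripper open.
Joint ranges: [-2.77, 2.77], [-0.9, 2.22], [0.21, 2.48], [-1.53, 4.67], [0.24, 2.81], [-2.84, 2.84]. Speed limits (rad/s): [2.79, 2.79, 3.14, 3.14, 3.14, 3.14].

INTERFACE

Orientations are given as a unit quaternion [w, x, y, z].
In Python, from workcell import manip, imaging, job, trace, tip_of gives the robot as it stands.
- The arm moves only by the tool send_rows, never from a script. Its argument "commands" is a list of rows, each an object with "dr": the turn, a rotation vector about the tool's x, y, z in degrees, a list of three; "dp": the shift along the tool's x, y, z in mm, a list of three; "grip": the opening, from 0 (shut) to 1 (fully open). In form: [{"dr": [rx, ry, rz], "dp": [x, y, z], "grip": grip}, ...]. A call has 1 to 12 rows; each row shifts and turns the commanded pose from where the row before left it, along the tool's axes as they then stand; what a row does not reach is not made up. A row lasts 1/10 s, in which the tool goes at most 50 mm and 8.59 degrees, less where a joint would pass 70% of its speed; a pose out of reach is approached as far as the arm can. A call with a gripper value outside its range is refused whole. The fingers move at their own pace and stop on an object; "squeeze" is the grip in N (left out, the last holds). Time passes only in rows, so rows that do not move let the fingers close. It gives the time, the measured TCP pose, the force, the opening and the grip force at its end, in the units of the state.
- manip.get_state(): the state, without advancing time (a new reading comes with each control period).
- imaging.get_image(name): name is "scene" or "top" or "wrist"; returns (picture, depth): 400x640x3 uint8, red, green, blue; 400x640 float32, m along the optical axis (not along the pixel's ray), 0 where there is no reading.
- imaging.camera_params(name): a dict with "camera_matrix" (3x3 intrinsics, pixels), "origin" and "orientation" of the camera in the world. Camera axes: x right, y down, z forward; pixel columns grow to the right and rows downward; lengths in m; the calibration is good to about 2 mm. A picture is of the moment at which its call begins: read the wrist's pose just before it. camera_params takes no time and is no camera call; for the wrist camera it gives the pose at the moment of the call.
- job.sign_off(): hands the job in; it is judged then, once.
Trained networks look in the newest picture that a camera, given by its name, has taken for a name from the list of things; names that differ only in an ending like _2 or _b are one class to them, and where a whole thing is asked for, a point or a joint stands for the part that bears it (a point fixed in the world has none). Each returns a list of dicts, best first, with "conf" (0 to 1); they miss things now and then, are a little off and sometimes report something else, mostly with a low value. They report only what shows in the picture. A call takes as long as a camera call.
- trace(camera, name): "region" (400x640 bool, what is visible of it).
- tip_of(camera, name): "centre" ([x, y, z] in m, in world coordinates, good to about 4 mm: a listed point, or the origin of a listed thing).
The state is a dict: "time": time; "qpos": joint angles; "joint_velocities": joint speeds; "effort": joint torques, N m; "position": TCP position; "ee_rot": TCP orientation; "contact_force": force on the tool from outside, world axes, zero at the start; "wrist_torque": the same for the moment, N m; "gripper_width": finger opening in m; "gripper_force": force on a finger pad.
Only numpy, scipy, OpenCV 4.12 (cv2) and the standard library are available. Lean on these libraries where they do the work, as an engineer would, in place of code of your own. Each camera call takes 0.05 s, during which the arm holds its last target. There are 200 camera calls.

TASK

Pick up the blue dished plate by its red bow-handle grip and, keeping it level with the loose test ball resting in the middle of the dish, turn it a quarter turn so that its open pouring lip, which starts out over the yellow tab, swings round to the side where the glass beaker stands. Bring it across until the end of the lip is over the beaker's mouth, a few centimetres above it at most and without touching it, and finish there still holding the dish, level and steady, with the ball not yet poured. Leave the beaker, the sample tin, the timer and the weight where they stand.

Things in the scene. Friction and masses are not known exactly. Their poses are not given: they have to be found in the camera images.
- dish: Loose blue dished plate, 121 mm across, 0.22 kg, its dark foot (68 mm across) loose in the collar. Origin: centre of the foot's underside; z up; +x to the open pouring lip (starts along the collar's -x). Shallow 6 degree cone, 13 mm above the origin in the middle, 19 at the edge, rim 6 mm higher. Steel bow handle over it in the y-z plane: feet at y = +-58 mm, top 97 mm above the origin.
- dish_grip (a point): Centre of the red grip block on the top of the bow handle, 84 mm above the dish's origin. The block is 12 mm thick along the dish's x (pinch across this, from straight above), 50 mm long along the dish's y, 26 mm high. Axes as the dish.
- dish_lip (a point): Floor of the pouring spout (28 mm wide gap in the rim) at its outer end: 76 mm from the dish's centre along its +x, 19 mm above its origin. The underside of the spout is 3 mm lower. Axes as the dish.
- dish_middle (a point): Where the ball's centre lies when it rests in the middle of the dish: on the dish's axis, 23 mm above its origin.
- ball_center (a point): Centre of the loose brass-coloured test ball, 20 mm across, 33 g, which rolls freely in the dish and starts in its middle. Its axes mean nothing.
- collar: Fixed black parking collar on the worktop: a base disc 110 mm across and 3 mm high with a ring 92 mm across round the dish's foot, up to 9 mm high. Origin: centre of its underside; z up. The yellow tab lies on its -x side. The beaker stands on its +y or its -y side, about 140 mm away, the sample tin on the other.
- beaker: Small loose clear glass beaker, 53 mm across, 66 mm high, open at the top, upright. Origin: centre of its underside.
- beaker_mouth (a point): Centre of the beaker's mouth, 66 mm above its origin; the opening is about 48 mm across.
- tin: Loose round metal sample tin with black filling, 57 mm across, 34 mm high, a bystander. Origin: centre of its underside.
- timer: Loose white bench timer, 62 x 68 x 22 mm, a bystander farther to the left. Origin: centre of its underside.
- weight: Loose brass weight with a knob, 29 mm across, 51 mm high, a bystander farther to the right. Origin: centre of its underside.

How it is judged:
On the way:
1. the dish is lifted clear of its collar, level, with the ball in the middle (z of dish in the frame of collar above 0.025 m and angle between dish's own z axis and vertical below 0.07 rad and distance between ball_center and dish_middle below 0.008 m and contact force between the fingers and dish above 1 N and contact force between dish and collar below 0.05 N), for 0.2 s.
At the end, for the whole second after the job is handed in: Dish held in the fingers, touching neither collar nor beaker, level to 4 degrees, still; ball within 8 mm of its middle; dish turned a quarter turn (to 17 degrees) towards the beaker; lip end within 22 mm of the axis of the mouth of the upright beaker, 4 to 50 mm above it (angle between dish's own z axis and vertical below 0.07 rad and distance between ball_center and dish_middle below 0.008 m and contact force between the fingers and dish above 1 N and contact force between dish and collar below 0.05 N and horizontal distance between dish_lip and beaker_mouth below 0.022 m and z of dish_lip in the frame of beaker between 0.07 and 0.116 m and angle between the x axis of dish and the y axis of collar, either way round below 0.3 rad and horizontal distance between dish and beaker_mouth above 0.05 m and contact force between dish and beaker below 0.05 N and linear speed of dish below 0.02 m/s and angular speed of dish below 0.15 rad/s and angle between beaker's own z axis and vertical below 0.05 rad); the arm keeps its last pose, push and grip.
It fails at once if the ball rolls more than 30 mm from the middle of the dish (distance between ball_center and dish_middle above 0.03 m).
It fails at once if the dish is tilted by more than 11 degrees (angle between dish's own z axis and vertical above 0.2 rad).
It fails at once if the beaker, sample tin, timer or weight is moved by more than 20 mm (distance of any of beaker, tin, timer, weight from where it was at the start of the episode above 0.02 m).
It also fails if it takes over 48 s, if anything falls off the work surface, if the arm or the gripper's body presses on something with over 40 N, if the wrist force passes 120 N, or if a joint passes its speed limit or range.

## Working session

There is one attempt and no reset: what is moved stays moved. The work goes in short steps, Python scripts to look and compute and a tool call to move; the robot and the scene stay as the last step left them, time stands still between calls to the robot, and variables do not carry over. Pictures are saved under pics/ and viewed, at most 10 in all, crops included, and the job is handed in when it is done.

Besides the shell and the picture viewer there is one more tool, called after "Request:" as name(argument=value, ...) on one line, values as JSON. send_rows: Moves the arm, as the interface text tells. Its arguments: {"type":"object","properties":{"commands":{"type":"array","items":{"type":"object","properties":{"dr":{"type":"array","items":{"type":"number"}},"dp":{"type":"array","items":{"type":"number"}},"grip":{"type":"number"}}}},"squeeze":{"type":"number"}},"required":["commands"]}

```bash
mkdir -p pics; python3 - <<'E'
from workcell import manip, imaging, job, trace, tip_of
import cv2,numpy as np
s=manip.get_state();print({k:np.round(v,3).tolist() for k,v in s.items()})
for c in ["top","scene"]:
    im,d=imaging.get_image(c); cv2.imwrite(f"pics/{c}0.png",im[:,:,::-1])
    p=imaging.camera_params(c);print(c,np.round(p["origin"],3),np.round(p["orientation"],3),p["camera_matrix"][0][0])
    for n in ["dish","dish_grip","dish_lip","ball_center","collar","beaker","beaker_mouth","tin","timer","weight"]:
        print(n,[(np.round(t["centre"],4).tolist(),round(t["conf"],2)) for t in tip_of(c,n)[:2]])
E
```

```text
{'time': 0.0, 'qpos': [0.953, 0.287, 1.578, 0.0, 1.279, -0.15], 'joint_velocities': [0.001, 0.0, -0.001, -0.0, -0.001, 0.001], 'effort': [0.002, -40.598, -29.263, -0.0, 0.006, -0.0], 'position': [0.304, 0.602, 0.238], 'ee_rot': [-0.0, 0.232, 0.973, -0.001], 'contact_force': [-0.392, -0.75, -0.222], 'wrist_torque': [0.014, -0.047, 0.012], 'gripper_force': 0.0, 'gripper_width': 0.085}
top [0.353 0.007 1.279] [-0.047  0.708 -0.703  0.046] 405.4273910921248
dish [([0.502, 0.0842, 0.005], 0.67)]
dish_grip [([0.5039, 0.0849, 0.0866], 0.93), ([0.5024, 0.0854, 0.0278], 0.33)]
dish_lip [([0.5018, 0.0848, 0.006], 0.66), ([0.426, 0.0999, 0.0201], 0.62)]
ball_center []
collar []
beaker [([0.496, -0.0515, -0.0013], 0.68)]
beaker_mouth [([0.4964, -0.0513, 0.0698], 0.74)]
tin [([0.5229, 0.2264, 0.0001], 0.71)]
timer [([0.492, 0.3705, 0.0031], 0.67)]
weight [([0.5029, -0.3781, 0.0003], 0.41)]
scene [-0.254 -0.605  0.867] [-0.391  0.811 -0.396  0.181] 414.81791425222804
dish [([0.5025, 0.0829, 0.0016], 0.89)]
dish_grip [([0.502, 0.0859, 0.0845], 0.66)]
dish_lip [([0.4311, 0.0995, 0.0208], 0.76)]
ball_center [([0.5025, 0.0898, 0.0256], 0.61)]
collar [([0.5038, 0.0852, -0.0009], 0.54), ([0.5188, 0.2285, 0.0024], 0.47)]
beaker [([0.4934, -0.0522, 0.0022], 0.65)]
beaker_mouth [([0.4964, -0.0578, 0.0654], 0.83), ([0.4916, 0.3709, -0.0005], 0.68)]
tin [([0.5226, 0.2274, 0.0043], 0.73)]
timer [([0.4896, 0.3701, -0.001], 0.69)]
weight [([0.5029, 0.0882, 0.0265], 0.63), ([0.5039, -0.3799, -0.0004], 0.44)]
```

View pics/scene0.png

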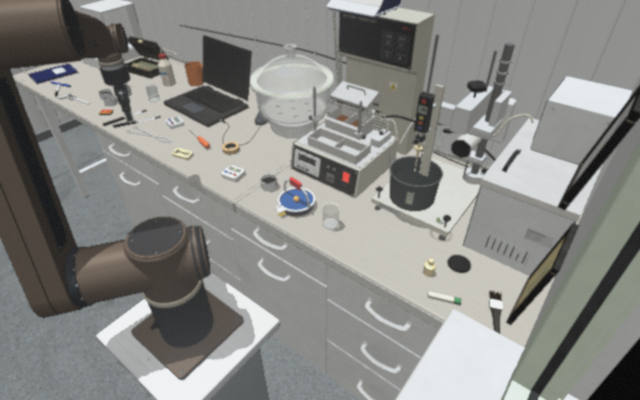

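View pics/top0.png

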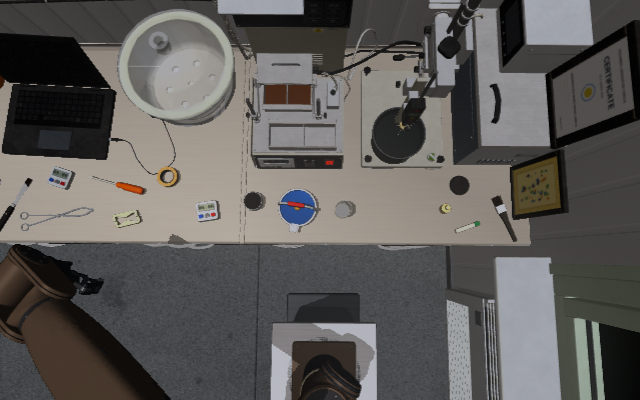

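The scene picture shows the dish (295,200) with its red grip, the beaker (331,216) to its right and the tin (269,182) to its left. The top picture agrees: dish (297,207), lip pointing down at (294,229), beaker (345,209), tin (254,201). So the beaker is on the -y side. I'll move above the dish.

Request:
send_rows(commands=[{"dp": [-34, -31, 0], "dr": [0, 0, 0], "grip": 1}, {"dp": [-34, -31, 0], "dr": [0, 0, 0], "grip": 1}, {"dp": [-34, -31, 0], "dr": [0, 0, 0], "grip": 1}, {"dp": [-34, -31, 0], "dr": [0, 0, 0], "grip": 1}, {"dp": [-34, -31, 0], "dr": [0, 0, 0], "grip": 1}, {"dp": [-34, -31, 0], "dr": [0, 0, 0], "grip": 1}, {"dp": [-34, -31, 0], "dr": [0, 0, 0], "grip": 1}, {"dp": [-34, -31, 0], "dr": [0, 0, 0], "grip": 1}, {"dp": [-34, -31, 0], "dr": [0, 0, 0], "grip": 1}, {"dp": [-34, -31, 0], "dr": [0, 0, 0], "grip": 1}, {"dp": [-34, -31, 0], "dr": [0, 0, 0], "grip": 1}, {"dp": [-34, -31, 0], "dr": [0, 0, 0], "grip": 1}])

```text
time: 2.3
position: [0.5012, 0.0846, 0.2398]
ee_rot: [0.001, 0.232, 0.973, 0.0]
contact_force: [0.2, 0.6, 0.2]
gripper_width: 0.0853
gripper_force: 0.0
```

Request:
send_rows(commands=[{"dp": [0, 0, 0], "dr": [0, 0, 8], "grip": 1}, {"dp": [0, 0, 0], "dr": [0, 0, 8], "grip": 1}, {"dp": [0, 0, 0], "dr": [0, 0, 8], "grip": 1}, {"dp": [0, 0, 0], "dr": [0, 0, 8], "grip": 1}, {"dp": [0, 0, 0], "dr": [0, 0, 8], "grip": 1}, {"dp": [0, 0, 0], "dr": [0, 0, 8], "grip": 1}, {"dp": [0, 0, 0], "dr": [0, 0, 8], "grip": 1}, {"dp": [0, 0, 0], "dr": [0, 0, 8], "grip": 1}, {"dp": [0, 0, 0], "dr": [0, 0, 8], "grip": 1}, {"dp": [0, 0, 0], "dr": [0, 0, 2], "grip": 1}, {"dp": [0, 0, 0], "dr": [0, 0, 0], "grip": 1}, {"dp": [0, 0, 0], "dr": [0, 0, 0], "grip": 1}])

```text
time: 3.5
position: [0.5008, 0.0865, 0.2394]
ee_rot: [0.0, 0.77, 0.638, 0.0]
contact_force: [-0.3, -0.1, 0.2]
gripper_width: 0.0856
gripper_force: 0.0
```

```bash
cat > look.py <<'E'
from workcell import manip, imaging, job, trace, tip_of
import cv2,numpy as np
from scipy.spatial.transform import Rotation as R
def rot(q): return R.from_quat(np.roll(q,-1))
def st():
    s=manip.get_state(); M=rot(s["ee_rot"]).as_matrix()
    print("t",round(s["time"],2),"pos",np.round(s["position"],4),"yaw_y",round(np.degrees(np.arctan2(M[1,1],M[0,1])),2),"z",np.round(M[:,2],4),"w",round(s["gripper_width"],4),"gf",round(s["gripper_force"],1),"q",np.round(s["qpos"],2),"F",np.round(s["contact_force"],1))
    return s,M
def cloud(c,d):
    p=imaging.camera_params(c);K=np.array(p["camera_matrix"])
    v,u=np.mgrid[:400,:640]
    P=np.stack([(u-K[0,2])/K[0,0]*d,(v-K[1,2])/K[1,1]*d,d],-1)
    return P@rot(p["orientation"]).as_matrix().T+np.array(p["origin"])
def find(c,names):
    for n in names: print(n,[(np.round(t["centre"],4).tolist(),round(t["conf"],2)) for t in tip_of(c,n)[:2]])
E
python3 - <<'E'
from look import *
st()
im,d=imaging.get_image("wrist");W=cloud("wrist",d);cv2.imwrite("pics/w1.png",im[:,:,::-1])
find("wrist",["dish","dish_grip","dish_lip","ball_center","collar","beaker_mouth","beaker"])
r=im.astype(int);m=(r[...,0]>120)&(r[...,1]<80)&(r[...,2]<80)&(W[...,2]>.08)&(W[...,2]<.115)
m&=np.hypot(W[...,0]-.503,W[...,1]-.085)<.05
t=W[m&(W[...,2]>np.percentile(W[m][:,2],60)-.003)];print(len(t),np.percentile(t[:,2],[5,50,95]))
(c,wh,a)=cv2.minAreaRect((t[:,:2]*1000).astype(np.float32));print(c,wh,a)
E
```

```text
t 3.5 pos [0.5008 0.0865 0.2394] yaw_y -10.75 z [ 2.e-04  0.e+00 -1.e+00] w 0.0856 gf 0.0 q [-0.03 -0.09  1.98  0.    1.25  0.16] F [-0.3 -0.1  0.2]
dish [([0.5022, 0.0857, 0.0022], 0.89)]
dish_grip [([0.5029, 0.0876, 0.0881], 0.58)]
dish_lip [([0.4289, 0.0948, 0.0197], 0.71), ([0.5227, 0.2258, -0.0018], 0.2)]
ball_center [([0.5045, 0.0849, 0.0262], 0.55), ([0.4985, 0.088, 0.0023], 0.38)]
collar [([0.5069, 0.0869, 0.0272], 0.27)]
beaker_mouth [([0.4969, -0.0542, 0.0657], 0.81)]
beaker [([0.4937, -0.0506, 0.0009], 0.96)]
570 [0.09842941 0.10012621 0.10134451]
(502.85394287109375, 85.57806396484375) (48.89149475097656, 11.096575736999512) 81.88114166259766
```

Request:
send_rows(commands=[{"dp": [0, 2, 8], "dr": [0, 0, -2.6], "grip": 1}, {"dp": [0, 0, 16], "dr": [0, 0, 0], "grip": 1}, {"dp": [0, 0, 20], "dr": [0, 0, 0], "grip": 1}, {"dp": [0, 0, 20], "dr": [0, 0, 0], "grip": 1}, {"dp": [0, 0, 20], "dr": [0, 0, 0], "grip": 1}, {"dp": [0, 0, 20], "dr": [0, 0, 0], "grip": 0.8}, {"dp": [0, 0, 20], "dr": [0, 0, 0], "grip": 0.6}, {"dp": [0, 0, 18], "dr": [0, 0, 0], "grip": 0.45}, {"dp": [0, 0, 12], "dr": [0, 0, 0], "grip": 0.35}, {"dp": [0, 0, 6], "dr": [0, 0, 0], "grip": 0.35}, {"dp": [0, 0, 3], "dr": [0, 0, 0], "grip": 0.35}, {"dp": [0, 0, 0], "dr": [0, 0, 0], "grip": 0.35}])

```text
time: 5.1
position: [0.503, 0.0861, 0.0766]
ee_rot: [0.0, 0.756, 0.655, 0.0]
contact_force: [-0.1, 0.7, 0.3]
gripper_width: 0.0299
gripper_force: 0.0
```

```bash
python3 - <<'E'
from look import *
st()
im,d=imaging.get_image("wrist");cv2.imwrite("pics/w2.png",im[:,:,::-1])
E
```

```text
t 5.1 pos [0.503  0.0861 0.0766] yaw_y -8.2 z [ 4.e-04 -0.e+00 -1.e+00] w 0.0299 gf 0.0 q [-0.03  0.13  2.09 -0.    0.92  0.11] F [-0.1  0.7  0.3]
```

View pics/w2.png

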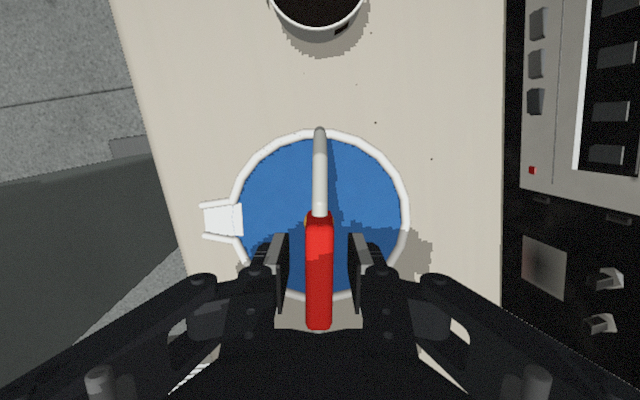

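The wrist picture shows the red block (319,270) centred between the pads (282 and 358) and well aligned, with the lip at (220,218) on the left. I'll close slowly.

Request:
send_rows(commands=[{"dp": [0, 0, 0], "dr": [0, 0, 0], "grip": 0.28}, {"dp": [0, 0, 0], "dr": [0, 0, 0], "grip": 0.23}, {"dp": [0, 0, 0], "dr": [0, 0, 0], "grip": 0.2}, {"dp": [0, 0, 0], "dr": [0, 0, 0], "grip": 0.18}, {"dp": [0, 0, 0], "dr": [0, 0, 0], "grip": 0.16}, {"dp": [0, 0, 0], "dr": [0, 0, 0], "grip": 0.14}, {"dp": [0, 0, 0], "dr": [0, 0, 0], "grip": 0.12}, {"dp": [0, 0, 0], "dr": [0, 0, 0], "grip": 0.1}, {"dp": [0, 0, 0], "dr": [0, 0, 0], "grip": 0.05}, {"dp": [0, 0, 0], "dr": [0, 0, 0], "grip": 0}, {"dp": [0, 0, 0], "dr": [0, 0, 0], "grip": 0}, {"dp": [0, 0, 0], "dr": [0, 0, 0], "grip": 0}], squeeze=60)

```text
time: 6.35
position: [0.5031, 0.0861, 0.0766]
ee_rot: [0.0, 0.756, 0.655, 0.0]
contact_force: [1.3, -0.1, 1.4]
gripper_width: 0.0111
gripper_force: 58.9
```

Request:
send_rows(commands=[{"dp": [0, 0, -1], "dr": [0, 0, 0], "grip": 0}, {"dp": [0, 0, -2], "dr": [0, 0, 0], "grip": 0}, {"dp": [0, 0, -4], "dr": [0, 0, 0], "grip": 0}, {"dp": [0, 0, -6], "dr": [0, 0, 0], "grip": 0}, {"dp": [0, 0, -7], "dr": [0, 0, 0], "grip": 0}, {"dp": [0, 0, -7], "dr": [0, 0, 0], "grip": 0}, {"dp": [0, 0, -6], "dr": [0, 0, 0], "grip": 0}, {"dp": [0, 0, -4], "dr": [0, 0, 0], "grip": 0}, {"dp": [0, 0, -2], "dr": [0, 0, 0], "grip": 0}, {"dp": [0, 0, -1], "dr": [0, 0, 0], "grip": 0}, {"dp": [0, 0, 0], "dr": [0, 0, 0], "grip": 0}, {"dp": [0, 0, 0], "dr": [0, 0, 0], "grip": 0}])

```text
time: 7.55
position: [0.5025, 0.0861, 0.116]
ee_rot: [-0.0, 0.756, 0.655, -0.0]
contact_force: [0.8, 0.3, -4.0]
gripper_width: 0.0113
gripper_force: 58.4
```

```bash
python3 - <<'E'
from look import *
st()
for c in ["wrist","scene"]:
    im,d=imaging.get_image(c);cv2.imwrite(f"pics/{c}3.png",im[:,:,::-1])
    find(c,["dish","dish_grip","dish_lip","ball_center"])
    if c=="wrist": a=im
b=cv2.resize(im[150:250,240:400],None,fx=4,fy=4)
cv2.imwrite("pics/c3.png",np.hstack([cv2.resize(a,(640,400))[:,150:],b])[:,:800,::-1] if 0 else cv2.resize(np.hstack([a[:,120:520],cv2.resize(b,(640,400))]),(800,308))[:,:,::-1])
E
```

```text
t 7.55 pos [0.5025 0.0861 0.116 ] yaw_y -8.2 z [-7.e-04 -0.e+00 -1.e+00] w 0.0113 gf 58.4 q [-0.03  0.06  2.07 -0.    1.    0.11] F [ 0.8  0.3 -4. ]
dish [([0.5007, 0.091, 0.0425], 0.66)]
dish_grip [([0.5016, 0.0881, 0.1248], 0.65)]
dish_lip [([0.4277, 0.0932, 0.058], 0.63)]
ball_center [([0.5041, 0.086, 0.0628], 0.4)]
dish [([0.5036, 0.0826, 0.0432], 0.57)]
dish_grip [([0.5013, 0.0871, 0.1265], 0.78)]
dish_lip [([0.4274, 0.0979, 0.0611], 0.57)]
ball_center [([0.5039, 0.0888, 0.0657], 0.47)]
```

View pics/c3.png

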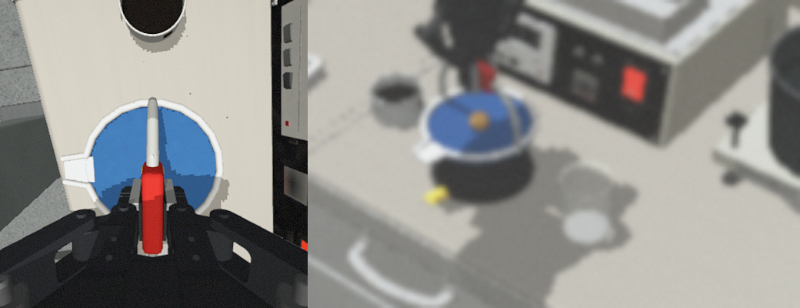

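The dish is up: in the scene crop (right) it hangs level above the collar with the ball at (480,120) in the middle. I'll raise it further and turn it a quarter turn.

Request:
send_rows(commands=[{"dp": [0, 0, -1], "dr": [0, 0, 0], "grip": 0}, {"dp": [0, 0, -2], "dr": [0, 0, 0], "grip": 0}, {"dp": [0, 0, -4], "dr": [0, 0, 0], "grip": 0}, {"dp": [0, 0, -6], "dr": [0, 0, -0.5], "grip": 0}, {"dp": [0, 0, -6], "dr": [0, 0, -1], "grip": 0}, {"dp": [0, 0, -6], "dr": [0, 0, -1.5], "grip": 0}, {"dp": [0, 0, -6], "dr": [0, 0, -2], "grip": 0}, {"dp": [0, 0, -4], "dr": [0, 0, -2.5], "grip": 0}, {"dp": [0, 0, -2], "dr": [0, 0, -3], "grip": 0}, {"dp": [0, 0, -1], "dr": [0, 0, -3], "grip": 0}, {"dp": [0, 0, 0], "dr": [0, 0, -3], "grip": 0}, {"dp": [0, 0, 0], "dr": [0, 0, -3], "grip": 0}])

```text
time: 9.25
position: [0.5029, 0.0861, 0.155]
ee_rot: [0.0, 0.633, 0.774, 0.0]
contact_force: [-0.7, 0.2, -2.0]
gripper_width: 0.0111
gripper_force: 58.4
```

Request:
send_rows(commands=[{"dp": [0, 0, 0], "dr": [0, 0, -3], "grip": 0}, {"dp": [0, 0, 0], "dr": [0, 0, -3], "grip": 0}, {"dp": [0, 0, 0], "dr": [0, 0, -3], "grip": 0}, {"dp": [0, 0, 0], "dr": [0, 0, -3], "grip": 0}, {"dp": [0, 0, 0], "dr": [0, 0, -3], "grip": 0}, {"dp": [0, 0, 0], "dr": [0, 0, -3], "grip": 0}, {"dp": [0, 0, 0], "dr": [0, 0, -3], "grip": 0}, {"dp": [0, 0, 0], "dr": [0, 0, -3], "grip": 0}, {"dp": [0, 0, 0], "dr": [0, 0, -3], "grip": 0}, {"dp": [0, 0, 0], "dr": [0, 0, -3], "grip": 0}, {"dp": [0, 0, 0], "dr": [0, 0, -3], "grip": 0}, {"dp": [0, 0, 0], "dr": [0, 0, -3], "grip": 0}])

```text
time: 10.45
position: [0.5028, 0.0861, 0.1549]
ee_rot: [0.0, 0.363, 0.932, 0.0]
contact_force: [-0.8, -0.3, -3.1]
gripper_width: 0.011
gripper_force: 58.4
```

Request:
send_rows(commands=[{"dp": [0, 0, 0], "dr": [0, 0, -3], "grip": 0}, {"dp": [0, 0, 0], "dr": [0, 0, -3], "grip": 0}, {"dp": [0, 0, 0], "dr": [0, 0, -3], "grip": 0}, {"dp": [0, 0, 0], "dr": [0, 0, -3], "grip": 0}, {"dp": [0, 0, 0], "dr": [0, 0, -3], "grip": 0}, {"dp": [0, 0, 0], "dr": [0, 0, -3], "grip": 0}, {"dp": [0, 0, 0], "dr": [0, 0, -3], "grip": 0}, {"dp": [0, 0, 0], "dr": [0, 0, -3], "grip": 0}, {"dp": [0, 0, 0], "dr": [0, 0, -2.5], "grip": 0}, {"dp": [0, 0, 0], "dr": [0, 0, -1.5], "grip": 0}, {"dp": [0, 0, 0], "dr": [0, 0, -0.5], "grip": 0}, {"dp": [0, 0, 0], "dr": [0, 0, 0], "grip": 0}])

```text
time: 11.65
position: [0.5028, 0.0861, 0.1545]
ee_rot: [0.0, 0.124, 0.992, -0.0]
contact_force: [0.6, 0.3, -2.3]
gripper_width: 0.0113
gripper_force: 58.4
```

```bash
python3 - <<'E'
from look import *
s,M=st()
for c in ["scene","top","wrist"]:
    im,d=imaging.get_image(c);cv2.imwrite(f"pics/{c}4.png",im[:,:,::-1]);print(c)
    find(c,["dish","dish_grip","dish_lip","ball_center","beaker_mouth","beaker"])
E
```

```text
t 11.65 pos [0.5028 0.0861 0.1545] yaw_y 75.8 z [ 2.e-04 -0.e+00 -1.e+00] w 0.0113 gf 58.4 q [-0.03  0.01  2.05 -0.    1.08 -1.35] F [ 0.6  0.3 -2.3]
scene
dish [([0.507, 0.0827, 0.0844], 0.61)]
dish_grip [([0.5067, 0.0859, 0.1654], 0.87)]
dish_lip [([0.4855, 0.014, 0.101], 0.64)]
ball_center [([0.5037, 0.089, 0.1031], 0.43), ([0.5191, 0.2316, 0.0051], 0.33)]
beaker_mouth [([0.4999, -0.0545, 0.0655], 0.87)]
beaker [([0.4923, -0.0534, 0.0014], 0.56), ([0.5018, 0.0869, -0.0021], 0.4)]
top
dish []
dish_grip []
dish_lip [([0.483, 0.0119, 0.0999], 0.51)]
ball_center []
beaker_mouth [([0.495, -0.0557, 0.0687], 0.59), ([0.5228, 0.2246, 0.0013], 0.15)]
beaker [([0.4962, -0.0543, -0.001], 0.74)]
wrist
dish [([0.5001, 0.0865, 0.0809], 0.75), ([0.521, 0.2309, -0.0018], 0.29)]
dish_grip [([0.5022, 0.0845, 0.1637], 0.73)]
dish_lip [([0.4864, 0.0099, 0.0957], 0.68), ([0.4998, 0.0873, 0.1633], 0.34)]
ball_center [([0.5049, 0.0842, 0.1025], 0.58)]
beaker_mouth [([0.498, -0.0514, 0.0649], 0.95)]
beaker [([0.4953, -0.0521, -0.0014], 0.88)]
```

Request:
send_rows(commands=[{"dp": [0, 0, 0], "dr": [0, 0, -0.5], "grip": 0}, {"dp": [0, 0, 0], "dr": [0, 0, -1.25], "grip": 0}, {"dp": [0, 0, 0], "dr": [0, 0, -1.25], "grip": 0}, {"dp": [0, 0, 0], "dr": [0, 0, -1.25], "grip": 0}, {"dp": [0, 0, 0], "dr": [0, 0, -1.25], "grip": 0}, {"dp": [0, 0, 0], "dr": [0, 0, -0.5], "grip": 0}, {"dp": [-0.2, -1, 0], "dr": [0, 0, 0], "grip": 0}, {"dp": [-0.5, -2, 0], "dr": [0, 0, 0], "grip": 0}, {"dp": [-0.8, -3.5, 0], "dr": [0, 0, 0], "grip": 0}, {"dp": [-1.1, -5, 0], "dr": [0, 0, 0], "grip": 0}, {"dp": [-1.3, -6, 0], "dr": [0, 0, 0], "grip": 0}, {"dp": [-1.3, -6, 0], "dr": [0, 0, 0], "grip": 0}])

```text
time: 13.9
position: [0.5046, 0.0614, 0.1543]
ee_rot: [0.0, 0.072, 0.997, -0.0]
contact_force: [-0.3, 1.2, -3.2]
gripper_width: 0.0109
gripper_force: 58.4
```

Request:
send_rows(commands=[{"dp": [-1.3, -6, 0], "dr": [0, 0, 0], "grip": 0}, {"dp": [-1.3, -6, 0], "dr": [0, 0, 0], "grip": 0}, {"dp": [-1.3, -6, 0], "dr": [0, 0, 0], "grip": 0}, {"dp": [-1.3, -6, 0], "dr": [0, 0, 0], "grip": 0}, {"dp": [-1.1, -5, 0], "dr": [0, 0, 0], "grip": 0}, {"dp": [-1, -4.5, 0], "dr": [0, 0, 0], "grip": 0}, {"dp": [-0.8, -3.5, 0], "dr": [0, 0, 0], "grip": 0}, {"dp": [-0.4, -2, 0], "dr": [0, 0, 0], "grip": 0}, {"dp": [-0.1, -0.5, 0], "dr": [0, 0, 0], "grip": 0}, {"dp": [0, 0, 0], "dr": [0, 0, 0], "grip": 0}, {"dp": [0, 0, 0], "dr": [0, 0, 0], "grip": 0}, {"dp": [0, 0, 0], "dr": [0, 0, 0], "grip": 0}])

```text
time: 15.1
position: [0.5073, 0.022, 0.1543]
ee_rot: [-0.0, 0.071, 0.997, 0.0]
contact_force: [-0.5, -0.5, -2.3]
gripper_width: 0.0111
gripper_force: 58.4
```

```bash
python3 - <<'E'
from look import *
s,M=st()
for c in ["scene","top","wrist"]:
    im,d=imaging.get_image(c);cv2.imwrite(f"pics/{c}5.png",im[:,:,::-1]);print(c)
    find(c,["dish","dish_grip","dish_lip","ball_center","beaker_mouth","beaker","tin"])
    if c=="wrist": a=im
    if c=="scene": b=cv2.resize(im[150:250,240:400],(640,400),interpolation=2)
cv2.imwrite("pics/c5.png",cv2.resize(np.hstack([a,b]),(800,250))[:,:,::-1])
E
```

```text
t 15.1 pos [0.5073 0.022  0.1543] yaw_y 81.81 z [-1.e-04  0.e+00 -1.e+00] w 0.0111 gf 58.4 q [-0.16  0.01  2.06  0.    1.08 -1.58] F [-0.5 -0.5 -2.3]
scene
dish [([0.5061, 0.0235, 0.0819], 0.72)]
dish_grip [([0.5065, 0.0212, 0.1622], 0.87)]
dish_lip [([0.4993, -0.051, 0.0996], 0.73)]
ball_center [([0.5072, 0.0227, 0.1078], 0.43)]
beaker_mouth [([0.4991, -0.0541, 0.0641], 0.84)]
beaker [([0.4958, -0.0506, -0.0004], 0.63), ([0.5102, 0.0212, 0.1063], 0.33)]
tin [([0.5199, 0.2266, 0.0039], 0.56)]
top
dish [([0.509, 0.0223, 0.1635], 0.75), ([0.507, 0.0225, 0.0825], 0.47)]
dish_grip [([0.51, 0.0231, 0.1661], 0.65)]
dish_lip [([0.4939, -0.0516, 0.1], 0.55), ([0.4967, -0.0547, -0.0011], 0.28)]
ball_center [([0.4994, -0.0477, 0.1012], 0.72), ([0.5042, 0.0205, 0.1068], 0.35)]
beaker_mouth [([0.4975, -0.0545, 0.0682], 0.62)]
beaker [([0.495, -0.0532, 0.0002], 0.73)]
tin [([0.4967, -0.0521, -0.0001], 0.74), ([0.5191, 0.2271, 0.0028], 0.54)]
wrist
dish [([0.506, 0.023, 0.0806], 0.84), ([0.4963, -0.0563, 0.0973], 0.56)]
dish_grip [([0.5066, 0.0287, 0.1631], 0.59), ([0.4968, -0.0513, 0.0667], 0.5)]
dish_lip []
ball_center [([0.5061, 0.0236, 0.1031], 0.52), ([0.4927, -0.0517, -0.0014], 0.5)]
beaker_mouth [([0.4951, -0.0503, 0.0627], 0.89)]
beaker [([0.4941, -0.0521, -0.0031], 0.79)]
tin [([0.5229, 0.2265, 0.0007], 0.88)]
```

View pics/c5.png

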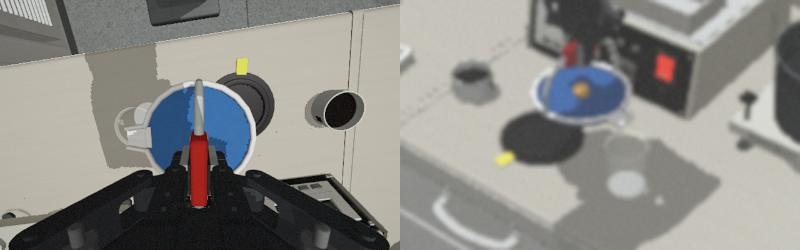

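The wrist view (left) shows the lip at (137,138) over the beaker mouth. The scene view (right) shows the ball at (581,90) in the middle of the dish, with the tin and beaker unmoved. All is still, so I'm handing it in.

```bash
python3 -c "
from workcell import job
print(job.sign_off())"
```

```text
the job is handed in; nothing more can be done
None
```

I handed the job in with the dish held level and still and the ball in its middle; it has been turned a quarter turn, and the end of its lip is about 3 cm above the beaker's mouth and within a few millimetres of its centre (no verdict came back).

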